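Find the worn spring under a hand stamp

TASK

Each of the three deep wells of the tool rack holds a hand stamp standing on a sprung floor, and one of the springs is worn: its stamp gives way under a light push, while the other two resist. Find it by feel, without ever driving a sound spring down to its stop, then lift that one stamp out of its well and stand it upright in the red tray, so that the well can be repaired. Leave the other two stamps standing in their own wells and do not disturb the paperweight, the jar or the hammer.

Things in the scene. Friction and masses are not known exactly. Their poses are not given: they have to be found in the camera images.
- rack: wooden tool rack, fixed, 88 x 248 x 120 mm (x, y, height); origin at the centre of its underside on the table; its own y axis runs along the row of three wells. The wells are square, open at the top, 72 mm wide inside, with 8 mm walls, their centres at y = -80, 0 and +80 mm of the rack. The floor of each well is a sprung plate whose top, unloaded or with a stamp on it, stays 90 mm below the rim (30 mm above the table).
- tray: red repair tray, fixed, 130 x 150 mm outside (x, y), 18 mm high, 5 mm walls and 5 mm floor; origin at the centre of its underside on the table
- worn_spring (a joint): how far (m) the sprung floor plate of the well with the worn spring is pressed down: 0 up, 0.010 at its stop. Which well it is in is not told and changes. It gives way at about 2.5 N including the stamp's own weight and needs only 3.5 N at the stop, so a push of some 0.5 to 2.5 N on the stamp sends it all the way down
- sound_spring_a (a joint): the same for one of the two wells with a sound spring: 0 up, 0.010 at the stop. It holds still up to about 10 N including the stamp's weight, then sinks 1 mm for each further newton (20 N at the stop)
- sound_spring_b (a joint): the same for the other well with a sound spring
- stamp_1_mid (a point): hand stamp standing within 5 mm of the middle of the well at the rack's -y end; all three look alike: 55 mm tall, about 0.15 kg, a brass disc 36 mm across and 10 mm high at the foot, a neck 14 mm across, and from 17 mm up to the flat top a round wooden grip 18 mm across. The point is on its axis, half-way up (27.5 mm above the foot, 27.5 mm below the top); z points up the grip. In the well its top is 35 mm below the rim
- stamp_2_mid (a point): hand stamp standing within 5 mm of the middle of the well at the middle; all three look alike: 55 mm tall, about 0.15 kg, a brass disc 36 mm across and 10 mm high at the foot, a neck 14 mm across, and from 17 mm up to the flat top a round wooden grip 18 mm across. The point is on its axis, half-way up (27.5 mm above the foot, 27.5 mm below the top); z points up the grip. In the well its top is 35 mm below the rim
- stamp_3_mid (a point): hand stamp standing within 5 mm of the middle of the well at the rack's +y end; all three look alike: 55 mm tall, about 0.15 kg, a brass disc 36 mm across and 10 mm high at the foot, a neck 14 mm across, and from 17 mm up to the flat top a round wooden grip 18 mm across. The point is on its axis, half-way up (27.5 mm above the foot, 27.5 mm below the top); z points up the grip. In the well its top is 35 mm below the rim
- paperweight: bystander: red round paperweight, 52 mm across, 36 mm high, loose; origin at the centre of its underside
- paste_jar: bystander: white paste jar, 60 mm across, 75 mm high, loose; origin at the centre of its underside
- hammer: bystander: small hammer about 260 mm long lying on the table, loose, handle towards its own -x
There are look-alikes about, which are no part of the job. What is shaped like the part that bears stamp_1_mid but black or white is not meant.

How it is judged:
At the end, for the whole second after the job is handed in: Nothing rests on the worn spring's plate; the stamp from that well stands in the tray, on its floor (centre within 60 x 70 mm of the tray's middle along x and y, tilt under 0.12 rad); the other two are within 35 mm of where they started, tilted less than 0.3 rad; all at rest (contact force between worn_spring and anything else below 0.1 N and ((x of stamp_1_mid in the frame of tray between -0.06 and 0.06 m and y of stamp_1_mid in the frame of tray between -0.07 and 0.07 m and z of stamp_1_mid in the frame of tray between 0.024 and 0.04 m and angle between stamp_1_mid's own z axis and vertical below 0.12 rad and distance of each of stamp_2_mid, stamp_3_mid from where it was at the start of the episode below 0.035 m and angle between each of stamp_2_mid, stamp_3_mid's own z axis and vertical below 0.3 rad) or (x of stamp_2_mid in the frame of tray between -0.06 and 0.06 m and y of stamp_2_mid in the frame of tray between -0.07 and 0.07 m and z of stamp_2_mid in the frame of tray between 0.024 and 0.04 m and angle between stamp_2_mid's own z axis and vertical below 0.12 rad and distance of each of stamp_1_mid, stamp_3_mid from where it was at the start of the episode below 0.035 m and angle between each of stamp_1_mid, stamp_3_mid's own z axis and vertical below 0.3 rad) or (x of stamp_3_mid in the frame of tray between -0.06 and 0.06 m and y of stamp_3_mid in the frame of tray between -0.07 and 0.07 m and z of stamp_3_mid in the frame of tray between 0.024 and 0.04 m and angle between stamp_3_mid's own z axis and vertical below 0.12 rad and distance of each of stamp_1_mid, stamp_2_mid from where it was at the start of the episode below 0.035 m and angle between each of stamp_1_mid, stamp_2_mid's own z axis and vertical below 0.3 rad)) and linear speed of each of stamp_1, stamp_2, stamp_3 below 0.02 m/s); the robot touches nothing.
It fails at once if a sound spring is driven down to its stop (over 9 of its 10 mm) (value of joint any of sound_spring_a, sound_spring_b above 0.009 m).
It fails at once if a bystander (paperweight, jar or hammer) is moved by more than 30 mm (distance of any of paperweight, paste_jar, hammer from where it was at the start of the episode above 0.03 m).
It also fails if it takes over 61 s, if anything falls off the work surface, if the arm or the gripper's body presses on something with over 40 N, if the wrist force passes 120 N, or if a joint passes its speed limit or range.

ROBOT

A 7-joint arm with a two-finger parallel gripper is mounted at the origin on the work surface. World frame = base frame: x ahead of the robot, y to its left, z up, the work surface at z = 0. Lengths are in m, angles in rad, forces in N, time in s.
With the tool pointing down it reaches from about 0.4 to 0.85 m from the base axis. Payload 10.4 kg.
Tool frame: the origin (TCP) lies between the finger pads; the fingertips stand 19 mm ahead of it and the grasp point (between the pads) is the TCP; z points along the fingers, x is the direction in which the jaws open and shut, and the axes are right-handed (so a half turn about z gives the same grasp; the last joint's range is limited). The gripper opens to 87 mm and grips with 3 to 60 N. Pads are 19 mm wide; open, the fingers measure 117 mm over their backs; the gripper's body (75 mm by 190 mm) begins 51 mm behind the grasp point.
Start: joints at [1.32, 0.332, -0.065, 1.46, 0.022, 1.35, -0.088], TCP at [0.141, -0.609, 0.242] pointing down, gripper open.
Joint ranges: [-2.6, 2.6], [-0.5, 2.12], [-1.47, 1.34], [0.16, 2.42], [-1.27, 4.41], [0.06, 2.06], [-2.6, 2.6]. Speed limits (rad/s): [2.22, 2.22, 2.79, 2.79, 3.14, 3.14, 3.14].

INTERFACE

Orientations are given as a unit quaternion [w, x, y, z].
In Python, from station import r, fingers, read_camera, calibration, ticket gives the robot as it stands. The module is installed in compiled form; this text tells all that it offers. Calls block until the motion is done:
- r.move_ptp(position, orientation): joint-space move of the TCP to a pose.
- r.servo_line(position, rot=None, v=0.15, guard=None): straight line of the TCP; rot=None keeps the orientation; v is the mean speed in m/s. With guard (N) it stops when the force on the tool has changed by that much, and returns True; else False.
- r.move_j(angles): joint-space move.
- fingers.move_gripper(opening, force=None): finger opening in m; force is the grip in N (None keeps the last); returns when the fingers have stopped.
- r.dwell(seconds).
- r.ik(position, orientation): joint angles nearest the present ones, or None.
- read_camera(name): name is "scene" or "top" or "wrist"; returns the picture (480x640x3 uint8, red, green, blue); there is no depth.
- calibration(name): a dict with "fx", "fy", "cx", "cy" (pixels), "R" (3x3) and "t" (3): a world point X has camera coordinates R X + t. Camera axes: x right, y down, z forward; pixel columns grow to the right and rows downward; lengths in m; the calibration is good to about 2 mm. The wrist camera is an equidistant fisheye: a pixel r from the principal point sees the ray r / f radians off the axis. A picture is of the moment at which its call begins: read the wrist's pose just before it. calibration takes no time and is no camera call; for the wrist camera it gives the pose at the moment of the call.
A pose or a line that the arm cannot do raises r.Unreachable and nothing moves.
- ticket.job_done(): hands the job in, once; it reports no verdict.
Readings, each from a call of its own:
- r.read_t(): time.
- r.read_joint_positions(): joint angles.
- r.read_qvel(): joint speeds.
- r.read_joint_torque(): joint torques, N m.
- r.read_tool_pos(): TCP position.
- r.read_tcp_rot(): TCP orientation.
- r.read_wrist_force(): force on the tool from outside, world axes, zero at the start.
- r.read_torque(): the same for the moment, N m.
- r.read_finger_gap(): finger opening in m.
Only numpy, scipy, OpenCV 4.12 (cv2) and the standard library are available. Lean on these libraries where they do the work, as an engineer would, in place of code of your own. Each camera call takes 0.05 s, during which the arm holds its last target.

## Working session

There is one attempt and no reset: what is moved stays moved. The work goes in short steps, each a Python script; the robot and the scene stay as the last script left them, time stands still between calls to the robot, and variables do not carry over. Pictures are saved under pics/ and viewed, and the job is handed in when it is done.

```bash
mkdir -p pics
python3 - <<'E'
from station import *
import cv2
for n in ["scene","top","wrist"]:
    c=calibration(n); im=read_camera(n); cv2.imwrite(f"pics/{n}0.png",im[:,:,::-1]); print(n,c)
print(r.read_t(),r.read_tool_pos(),r.read_tcp_rot(),r.read_wrist_force())
E
```

```text
scene {'fx': 434.7803198582139, 'fy': 434.7803198582139, 'cx': 322.4092621335153, 'cy': 240.91991105958354, 'R': array([[-0.69898073,  0.71511921,  0.00551815],
       [ 0.53231793,  0.52542659, -0.66375035],
       [-0.47756   , -0.46101129, -0.74793384]]), 't': array([ 0.42255237, -0.25552172,  1.02328985])}
top {'fx': 593.1462055679222, 'fy': 593.1462055679222, 'cx': 316.01069712200183, 'cy': 238.6734094748748, 'R': array([[ 0.01325617, -0.99938952,  0.03232429],
       [-0.987749  , -0.01811496, -0.15499598],
       [ 0.15548691, -0.02987363, -0.98738614]]), 't': array([-0.03975389,  0.61420651,  0.92174722])}
wrist {'fx': 371.64829954431775, 'fy': 371.64829954431775, 'cx': 323.6230288836674, 'cy': 230.24596446629818, 'R': array([[ 0.22585741, -0.97415928, -0.00145466],
       [-0.93246344, -0.21662201,  0.28911387],
       [-0.28195808, -0.06394209, -0.95729361]]), 't': array([-0.62529604, -0.03410573,  0.39113289])}
0.15 [ 0.14107833 -0.60861089  0.24094491] [-3.11032441e-04  7.82887903e-01 -6.22162562e-01 -4.25281364e-04] [-0.18105096  0.15274899 -1.22711322]
```

View pics/scene0.png

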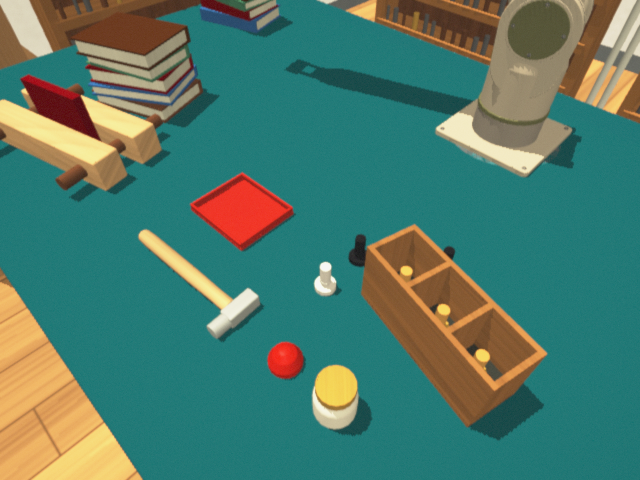

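View pics/top0.png

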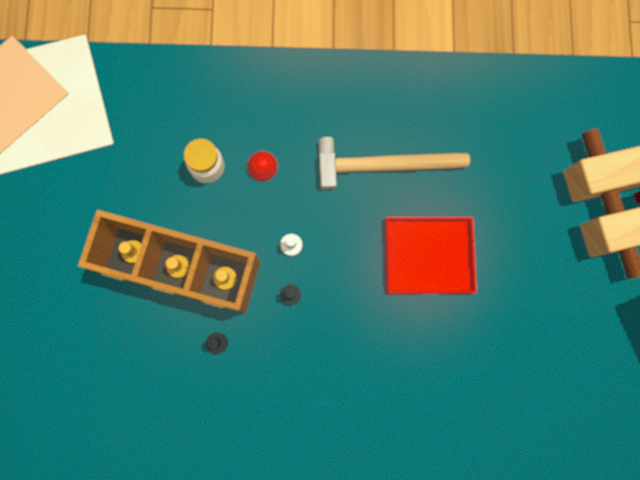

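View pics/wrist0.png

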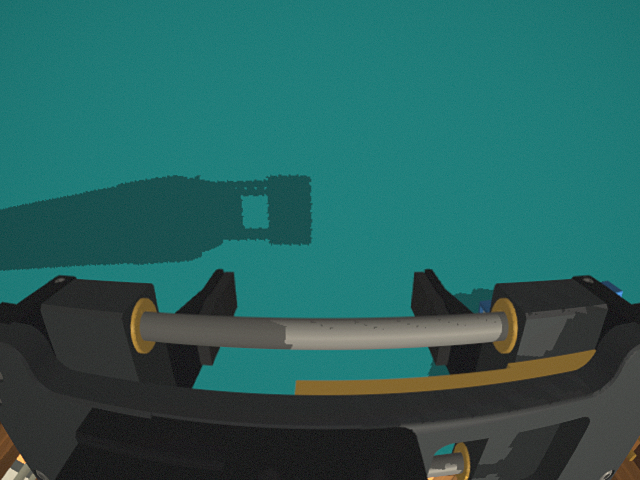

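The scene picture shows the rack on the right, around (450,320), with three wooden-grip stamps. The tray is at (242,210), the hammer at (200,280), the paperweight at (286,360) and the jar at (335,397). In the top picture the wells' stamps are near (128,250), (176,265) and (224,278), and the tray is at (431,256). I'll enlarge both pictures to get exact pixels.

Run:
```python
import cv2
a=cv2.imread("pics/top0.png")[200:320,70:270]; cv2.imwrite("pics/topc.png",cv2.resize(a,None,fx=4,fy=4,interpolation=cv2.INTER_CUBIC))
a=cv2.imread("pics/scene0.png")[220:420,350:550]; cv2.imwrite("pics/scenec.png",cv2.resize(a,None,fx=3,fy=3,interpolation=cv2.INTER_CUBIC))
```

```text
(no output)
```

View pics/topc.png

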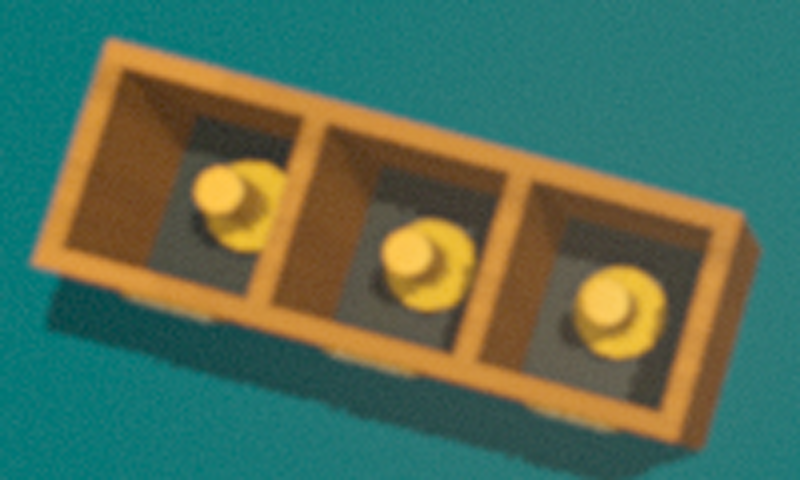

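View pics/scenec.png

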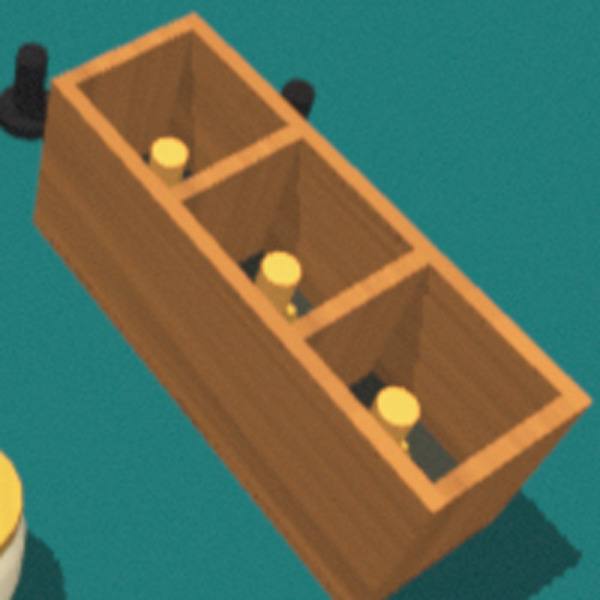

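```bash
cat > h.py <<'E'
from station import *
import numpy as np, cv2
def P(n):
    c=calibration(n); K=np.array([[c['fx'],0,c['cx']],[0,c['fy'],c['cy']],[0,0,1]])
    return K@np.c_[c['R'],c['t']]
def tri(pt,ps):
    X=cv2.triangulatePoints(P('top'),P('scene'),np.array(pt,float).reshape(2,1),np.array(ps,float).reshape(2,1))
    return (X[:3]/X[3]).ravel()
def onz(n,p,z):
    c=calibration(n); d=c['R'].T@np.array([(p[0]-c['cx'])/c['fx'],(p[1]-c['cy'])/c['fy'],1]); o=-c['R'].T@c['t']
    return o+d*(z-o[2])/d[2]
T=lambda u,v:((u+.5)/4-.5+70,(v+.5)/4-.5+200)
S=lambda u,v:((u+.5)/3-.5+350,(v+.5)/3-.5+220)
E
python3 - <<'E'
from h import *
np.set_printoptions(precision=4,suppress=True)
D=dict(s1=((606,300),(169,153),.085),s2=((410,252),(281,271),.085),s3=((218,190),(397,407),.085),
pp=((110,40),(433,510),.12),mp=((32,265),(590,400),.12),mm=((695,442),(193,14),.12),pm=((745,212),(52,82),.12))
for k,(a,b,z) in D.items(): print(k,tri(T(*a),S(*b)),onz('top',T(*a),z),onz('scene',S(*b),z))
for p in [(385,217),(474,217),(477,294),(387,294)]: print(onz('top',p,.018))
for p in [(241,175),(292,210),(242,246),(192,208)]: print(onz('scene',p,.018))
im=cv2.imread("pics/top0.png").astype(int)
m=((im[:,:,2]>150)&(im[:,:,1]<60)).astype(np.uint8); m[:200]=0
c=max(cv2.findContours(m,0,1)[0],key=cv2.contourArea); b=cv2.minAreaRect(c);print(b,onz('top',b[0],.012))
for n,p in [('top',(262,165)),('scene',(286,360))]: print(onz(n,p,.018))
for n,p in [('top',(290,242)),('scene',(325,266))]: print(onz(n,p,.055))
E
```

```text
s1 [0.5499 0.1181 0.0832] [0.5499 0.1175 0.085 ] [0.5507 0.1193 0.085 ]
s2 [0.5674 0.1953 0.081 ] [0.5673 0.1939 0.085 ] [0.5695 0.1972 0.085 ]
s3 [0.5905 0.2701 0.0824] [0.5903 0.2691 0.085 ] [0.592  0.2706 0.085 ]
pp [0.6418 0.3036 0.1187] [0.6418 0.3027 0.12  ] [0.642  0.3043 0.12  ]
mp [0.5564 0.3261 0.1178] [0.5562 0.3254 0.12  ] [0.5582 0.3259 0.12  ]
mm [0.4936 0.0807 0.114 ] [0.4945 0.0782 0.12  ] [0.4967 0.087  0.12  ]
pm [0.5804 0.0632 0.1177] [0.5806 0.0623 0.12  ] [0.5811 0.0659 0.12  ]
[ 0.6591 -0.1481  0.018 ]
[ 0.6621 -0.3012  0.018 ]
[ 0.5305 -0.3025  0.018 ]
[ 0.5282 -0.1508  0.018 ]
[ 0.5407 -0.2949  0.018 ]
[ 0.5372 -0.1462  0.018 ]
[ 0.6599 -0.1426  0.018 ]
[ 0.6665 -0.2847  0.018 ]
((430.0, 255.5), (75.0, 88.0), 90.0) [ 0.5951 -0.2256  0.012 ]
[0.7459 0.0635 0.018 ]
[0.751  0.0706 0.018 ]
[0.6075 0.0122 0.055 ]
[0.6112 0.0118 0.055 ]
```

```bash
cat >> h.py <<'E'
from scipy.spatial.transform import Rotation as Ro
np.set_printoptions(precision=4,suppress=True)
YAW=np.arctan2(-.0613,.2404)
def quat(yaw):
    X=np.array([np.cos(yaw),np.sin(yaw),0]);Z=np.array([0,0,-1.]);
    q=Ro.from_matrix(np.c_[X,np.cross(Z,X),Z]).as_quat(); return np.array([q[3],q[0],q[1],q[2]])
ST={1:(.5502,.1182),2:(.5677,.1950),3:(.5908,.2698)}
TRAY=(.5955,-.2245)
E
python3 - <<'E'
from h import *
print(np.degrees(YAW))
for k in (0,1,2,3):
    q=quat(YAW+k*np.pi/2)
    for p in list(ST.values())+[TRAY]:
        print(k,p,r.ik([*p,.10],q),)
E
```

```text
-14.305104278416385
0 (0.5502, 0.1182) [ 0.533   0.5381 -1.0372  1.7486  0.5046  1.15   -0.9067]
0 (0.5677, 0.195) [ 0.3354  0.5986 -0.9811  1.6496  0.5302  1.1838 -1.0221]
0 (0.5908, 0.2698) [ 0.1631  0.6915 -0.9498  1.5104  0.5802  1.241  -1.1181]
0 (0.5955, -0.2245) [ 0.756   0.5452 -0.6241  1.5601  0.339   1.1465 -0.1897]
1 (0.5502, 0.1182) [ 0.5213  0.5289 -1.0193  1.7491  0.4916  1.1447  0.6729]
1 (0.5677, 0.195) [ 0.4569  0.7316 -1.2018  1.6443  0.7103  1.2715  0.4381]
1 (0.5908, 0.2698) [ 0.2877  0.8402 -1.2054  1.5041  0.7942  1.3479  0.3373]
1 (0.5955, -0.2245) [ 0.7723  0.5516 -0.6474  1.5592  0.3535  1.1504  1.3718]
2 (0.5502, 0.1182) [ 0.6514  0.6712 -1.243   1.744   0.6742  1.2322  2.1227]
2 (0.5677, 0.195) [ 0.4776  0.766  -1.2477  1.6434  0.752   1.2955  1.9847]
2 (0.5908, 0.2698) [ 0.3056  0.8738 -1.2523  1.5033  0.837   1.3733  1.887 ]
2 (0.5955, -0.2245) [-0.4913  0.7787  1.1553  1.6313 -0.7474  1.2387 -2.5732]
3 (0.5502, 0.1182) [ 0.4339  0.4722 -0.8927  1.7528  0.4059  1.1131 -2.4097]
3 (0.5677, 0.195) [ 0.3137  0.5821 -0.9466  1.6506  0.505   1.1736 -2.5767]
3 (0.5908, 0.2698) [-0.7518  0.5048  0.3371  1.5663 -0.1804  1.1012 -2.1922]
3 (0.5955, -0.2245) [ 0.5952  0.4982 -0.4021  1.5697  0.2096  1.1166 -1.6758]
```

Run:
```python
from h import *
q=quat(YAW)
r.move_ptp([.53,.118,.26],q); 
im=read_camera('wrist'); cv2.imwrite("pics/w1.png",im[:,:,::-1])
fingers.move_gripper(0.0)
r.move_ptp([*ST[1],.16],q)
print(r.read_t(),r.read_tool_pos(),r.read_wrist_force())
r.servo_line([*ST[1],.115],v=.08); r.dwell(.2)
print(r.read_t(),r.read_tool_pos(),r.read_wrist_force(),r.read_finger_gap())
hit=r.servo_line([*ST[1],.092],v=.012,guard=3.5)
print(hit,r.read_t(),r.read_tool_pos(),r.read_wrist_force())
r.dwell(.3);print(r.read_tool_pos(),r.read_wrist_force())
r.servo_line([*ST[1],.16],v=.15)
print(r.read_t())
```

```text
5.1167 [0.5501 0.1189 0.1609] [-0.0959 -0.1116  1.2683]
6.025 [0.5504 0.1183 0.1154] [0.7824 0.4731 0.1084] 0.0004185494862954216
True 7.55 [0.5502 0.1182 0.0945] [0.4608 0.2614 6.0451]
[0.5503 0.1182 0.0945] [-0.742  -0.7825  5.5613]
8.4417
```

View pics/w1.png

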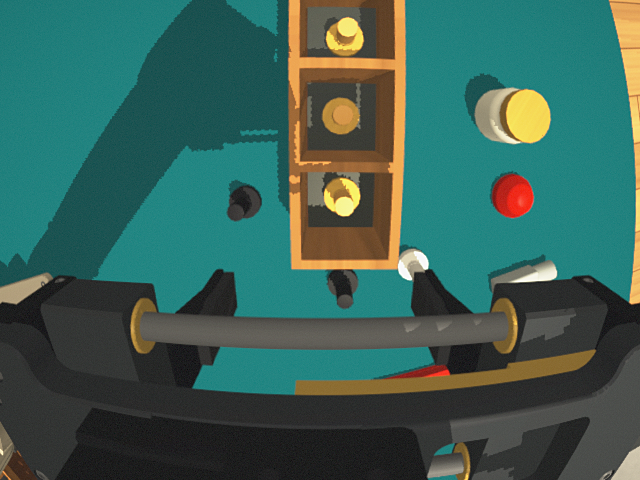

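The wrist view shows the three stamps centred in their wells at about (345,200), (340,115) and (345,30). On stamp 1 the tool stopped at TCP z 0.0945, with the tips at 0.0755. That is about 9 to 10 mm below the stamp's top, so this well is probably the worn one. I'll probe the other two the same way.

Run:
```python
from h import *
q=quat(YAW)
for k in (2,3):
    r.servo_line([*ST[k],.16],v=.15)
    r.servo_line([*ST[k],.115],v=.08); r.dwell(.2)
    f=r.read_wrist_force()
    hit=r.servo_line([*ST[k],.092],v=.012,guard=3.5)
    print(k,hit,r.read_t(),f,r.read_tool_pos(),r.read_wrist_force())
    r.servo_line([*ST[k],.16],v=.15)
print(r.read_t())
im=read_camera('top'); cv2.imwrite("pics/t2.png",im[:,:,::-1])
```

```text
2 True 11.0417 [ 0.3936  0.5472 -0.2789] [0.5678 0.1951 0.1045] [-1.2123 -0.8302  8.8687]
3 True 14.175 [-0.6097  0.3203 -0.1246] [0.5909 0.2699 0.1045] [-1.0643 -0.7662  8.6269]
14.7
```

Stamps 2 and 3 stopped the tool right at contact, at z 0.1045. Stamp 1 sank 10 mm, so it is the worn one. I'll refine its position with the wrist camera from two places before grasping.

Run:
```python
from h import *
import json
q=quat(YAW); fingers.move_gripper(.027); out=[]
for i,p in enumerate([(.545,.08,.22),(.53,.02,.20)]):
    r.move_ptp(p,q); r.dwell(.15)
    c=calibration('wrist'); im=read_camera('wrist'); cv2.imwrite(f"pics/wr{i}.png",im[:,:,::-1])
    out.append({k:np.array(v).tolist() for k,v in c.items()})
    for X in [(*ST[1],.085)]:
        x=np.array(c['R'])@np.array(X)+c['t']; th=np.arctan2(np.hypot(*x[:2]),x[2]); ph=np.arctan2(x[1],x[0])
        u=c['cx']+c['fx']*th*np.cos(ph); v=c['cy']+c['fy']*th*np.sin(ph); print(u,v)
        u0,v0=int(u)-50,int(v)-50; u0=max(u0,0);v0=max(v0,0); print(u0,v0)
        cv2.imwrite(f"pics/wrc{i}.png",cv2.resize(np.ascontiguousarray(im[v0:v0+100,u0:u0+100,::-1]),None,fx=5,fy=5,interpolation=cv2.INTER_CUBIC))
json.dump(out,open('wc.json','w')); print(r.read_t())
```

```text
317.02297333889123 178.01721540440454
267 128
315.3729373614155 93.493159205215
265 43
17.1167
```

View pics/wrc0.png

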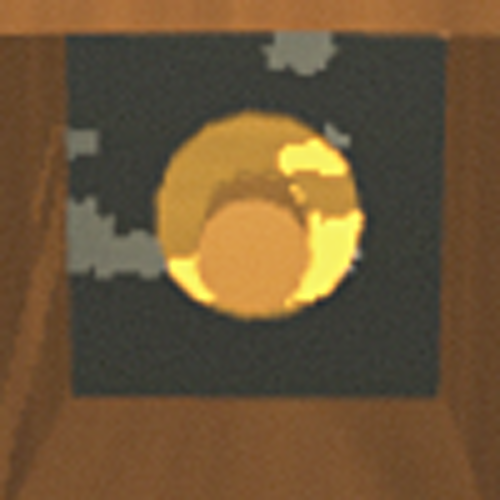

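View pics/wrc1.png

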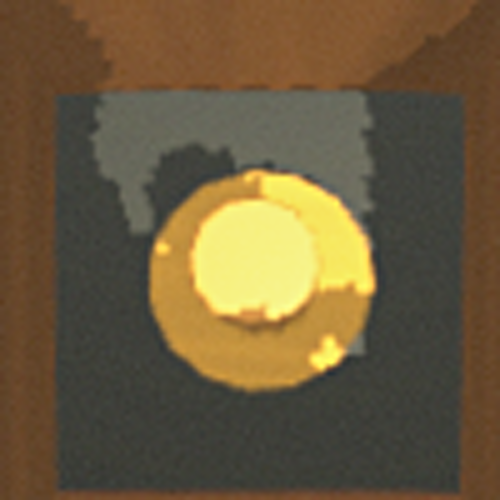

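The grip is within about 1 mm of the prediction in both views and stands upright. I'll grasp it now.

Run:
```python
from h import *
q=quat(YAW); p=ST[1]
r.move_ptp([*p,.16],q)
print(r.servo_line([*p,.073],v=.06,guard=8), r.read_tool_pos(), r.read_finger_gap())
fingers.move_gripper(0.0,force=15); print(r.read_finger_gap(), r.read_wrist_force())
r.servo_line([*p,.24],v=.1); r.dwell(.2)
print(r.read_t(),r.read_finger_gap(),r.read_wrist_force(),r.read_tool_pos())
r.move_ptp([*TRAY,.24],q)
print(r.read_t(),r.read_finger_gap())
for n in ('scene','top'): cv2.imwrite(f"pics/{n}3.png",read_camera(n)[:,:,::-1])
```

```text
True [0.5501 0.1182 0.0735] 0.027048011581904497
0.01747209196393302 [1.7274 0.0315 5.3087]
21.4083 0.017694623652032324 [-0.6686  0.3062 -1.3289] [0.5501 0.1182 0.2398]
22.7083 0.017327361537102206
```

View pics/scene3.png

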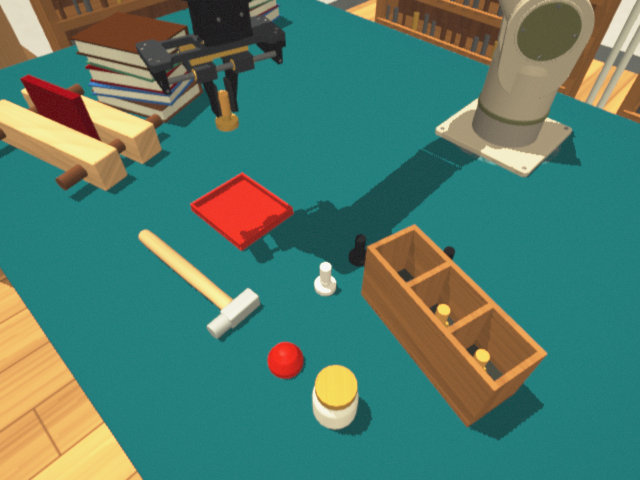

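The stamp is held upright at (227,112) in the picture, well 1 is empty, and the other two stamps are still in place. I'll lower it into the tray.

Run:
```python
from h import *
r.servo_line([*TRAY,.065],v=.12); r.dwell(.15)
print(r.servo_line([*TRAY,.040],v=.02,guard=3.5), r.read_tool_pos(), r.read_wrist_force())
fingers.move_gripper(.05); r.dwell(.2)
r.servo_line([*TRAY,.2],v=.1)
r.move_ptp([.45,-.45,.25],quat(YAW)); r.dwell(.3)
print(r.read_t(),r.read_finger_gap())
for n in ('scene','top'): cv2.imwrite(f"pics/{n}4.png",read_camera(n)[:,:,::-1])
```

```text
True [ 0.5954 -0.2245  0.0483] [-0.5384  0.2214  3.9764]
29.4667 0.049999597238736995
```

View pics/scene4.png

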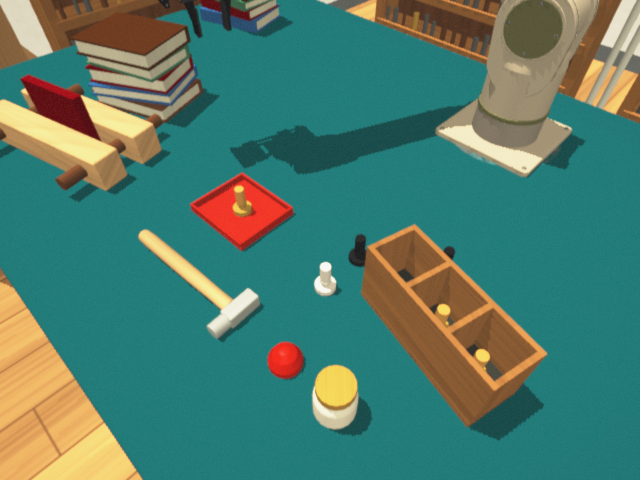

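View pics/top4.png

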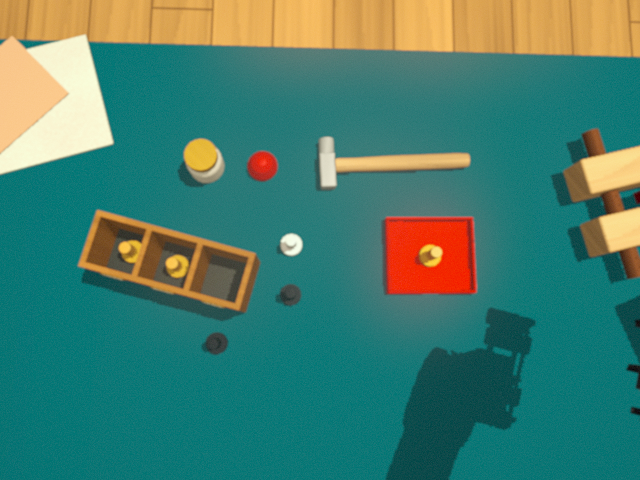

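The stamp stands upright at the tray's centre, at (431,256) in the top view and (241,205) in the scene. Well 1 is empty, and the other stamps and bystanders are at the same pixels as before. The arm is clear, so I'll hand in.

Run:
```python
from h import *
print(r.read_wrist_force(),np.abs(r.read_qvel()).max(),r.read_t())
print(tri((435,251.5),(239.5,188)))
ticket.job_done()
```

```text
[ 0.2016 -1.1392 -0.3104] 0.006636338073050026 29.5667
[ 0.595  -0.2223  0.0621]
the job is handed in; nothing more can be done
```

The worn spring is in the well at the rack's -y end. I lifted its stamp (stamp 1) out, stood it upright in the middle of the red tray and handed the job in at 29.6 s. The station gives no verdict, so the result rests on my own checks.

- **Finding it:** I pushed each stamp with the closed fingertips until the force had changed by 3.5 N. Stamp 1 sank about 10 mm (tool at z = 0.0945 m). Stamps 2 and 3 stopped the tool right at contact (both at 0.1045 m), with peak readings below 9 N. That is at about the force where a sound spring starts to give, so neither came near its stop.
- **Final pictures:** Stamp 1 is upright in the tray. From two views its top is at (0.595, -0.222, 0.062), against an expected height of 0.060 and a tray centre of (0.5955, -0.2245). Well 1 is empty. The other two stamps, the paperweight, the jar and the hammer are where they were, and the arm touches nothing.
- **Disagreements:**
  - The 8 N contact guard tripped as I lowered the open gripper into well 1, 0.5 mm above the grasp height. It was probably a light touch of the gripper on the rim; the grasp held and nothing moved.
  - The stamp tops measured 2–4 mm lower than the stated heights in the first pictures, but the contact heights in the other two wells agreed with the text.

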